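# Brief the next carving job by pointing

### The arm

A 6-joint arm with a two-finger parallel gripper is mounted at the origin on the work surface; the furniture and walls round the work are solid. World frame = base frame: x ahead of the robot, y to its left, z up, the work surface at z = 0. Lengths are in mm, angles in rad, forces in N, time in s.
With the tool pointing down it reaches from about 350 to 775 mm from the base axis. Payload 7.3 kg.
Tool frame: the origin (TCP) lies on the centre line of the jaws, within the pads' length; the fingertips stand 11 mm ahead of it and the grasp point (between the pads) lies 8 mm behind it (tip_reach is the distance from the TCP to the fingertips, in mm); z points along the fingers, y is the line along which they close (so a half turn about z gives the same grasp; the last joint's range is limited). The gripper opens to 92 mm and grips with 3 to 60 N. Pads are 19 mm wide; open, the fingers measure 130 mm over their backs; the gripper's body (75 mm by 190 mm) begins 47 mm behind the grasp point.
Start: joints at [1.09, 0.342, 1.524, -0, 1.275, -0.146], TCP at [172.49, 495.874, 237.741] pointing down, gripper open.
Joint ranges: [-2.53, 2.53], [-0.77, 2.02], [0.04, 2.7], [-1, 4.14], [0.28, 2.66], [-3.11, 3.11]. Speed limits (rad/s): [2.57, 2.57, 3.14, 3.14, 3.14, 3.14].

### API

Orientations are given as a unit quaternion [x, y, z, w].
In Python, from workcell import get_obs, capture, camera_info, close_job, tip_reach gives the robot as it stands.
- The arm moves only by the tool step_arm, never from a script. Its argument "targets" is one flat list of numbers, 7 for each row, row after row: the finger opening in mm, from 0 to 91.8, then the shift along the tool's x, y, z in mm, then the turn, a rotation vector about the tool's x, y, z in rad. In form: [jaw, tx, ty, tz, rx, ry, rz, jaw, tx, ty, tz, rx, ry, rz, ...]. A call has 1 to 10 rows; each row is the pose to reach, as a shift and turn from the pose commanded when the call began, along the tool's axes at that moment; what a row does not reach only later rows make up. A row lasts 1/10 s, in which the tool goes at most 50 mm and 8.59 degrees, less where a joint would pass 70% of its speed; a pose out of reach is approached as far as the arm can. A call with a gripper value outside its range is refused whole. The fingers move at their own pace and stop on an object; "grip_force" is the grip in N (left out, the last holds). Time passes only in rows, so rows that repeat a pose let the fingers close. It gives the time, the measured TCP pose, the force, the opening and the grip force at its end, in the units of the state.
- get_obs(): the state, without advancing time (a new reading comes with each control period).
- capture(name): name is "side" or "top"; returns (picture, depth): 420x560x3 uint8, red, green, blue; 420x560 float32, mm along the optical axis (not along the pixel's ray), 0 where there is no reading.
- camera_info(name): a dict with "fx", "fy", "cx", "cy" (pixels), "xyz" and "rotation" of the camera in the world. Camera axes: x right, y down, z forward; pixel columns grow to the right and rows downward; lengths in mm; the calibration is good to about 2 mm. A picture is of the moment at which its call begins. camera_info takes no time and is no camera call.
- close_job(): hands the job in; it is judged then, once.
The state is a dict: "time_s": time; "joint_pos": joint angles; "qd": joint speeds; "effort": joint torques, N m; "eef_pos": TCP position; "ee_rot": TCP orientation; "ft_force": force on the tool from outside, world axes, zero at the start; "torque": the same for the moment, N m; "grip_width": opening from 0.0 (shut) to 1.0 (fully open); "finger_force": force on a finger pad.
Only numpy, scipy, OpenCV 4.12 (cv2) and the standard library are available. Lean on these libraries where they do the work, as an engineer would, in place of code of your own. Each camera call takes 0.05 s, during which the arm holds its last target. There are 200 camera calls.

### The job

Brief the apprentice on the next job by pointing with the fingertips, straight down from 1 to 4 cm above each thing and staying there a good two seconds: first at the carved hare, which needs work, then at the gouge with the broad blade to cut it with, and last at the sanding block to smooth it with. Touch and move nothing, and pass high over everything else, so that no other thing seems meant. Finish with the fingertips raised at least 20 cm above the bench.

Things in the scene. Friction and masses are not known exactly. Their poses are not given: they have to be found in the camera images.
- hare_top (a point): small carved wooden hare standing on its base, two ears on top, 36 (x) x 81 (y) x 74 high; the point is over the middle of its base, level with the tips of the ears, 74 mm above the bench; z up
- owl_top (a point): bystander: small carved wooden owl, upright and squat-shouldered, 44 x 54 x 82 high; the point is over the middle of its base, level with its top
- gouge_wide_top (a point): the gouge with the broad blade, lying on the bench: 224 long, blade spreading to 20 wide and 11 high, round light wooden handle 27 wide and 29 high; the point is half-way along the tool, 29 mm above the bench (level with the top of the handle; blade and handle meet near here); its x axis runs along the tool from the edge towards the butt of the handle: blade from x = -112 to -12 mm, handle from -9 to +112 mm
- gouge_thin_top (a point): bystander: gouge with a narrow blade 12 wide and a light handle, the shortest of the three, 194 long, 28 high; the point is half-way along it, 28 mm above the bench; its x axis runs along the tool from the edge towards the butt of the handle
- gouge_long_top (a point): bystander: the longest gouge, narrow blade 10 wide and a light handle, 244 long, 29 high; the point is half-way along it, 29 mm above the bench; its x axis runs along the tool from the edge towards the butt of the handle
- sander_top (a point): plain brown cork sanding block faced with abrasive paper, 60 (x) x 102 (y) x 28 high, lying flat; the point is the centre of its top face
- offcut_top (a point): bystander: pale wooden offcut, smaller than the sanding block, 40 (x) x 85 (y) x 22 high, lying flat; the point is the centre of its top face

How it is judged:
By the outcome, as a careful person would: the job done as asked, in the order asked, and still so for the second after the job is handed in, with the robot touching nothing.
It also fails if it takes over 61 s, if anything falls off the work surface, if the arm or the gripper's body presses on something with over 40 N, if the wrist force passes 120 N, or if a joint passes its speed limit or range.

## Working session

There is one attempt and no reset: what is moved stays moved. The work goes in short steps, Python scripts to look and compute and a tool call to move; the robot and the scene stay as the last step left them, time stands still between calls to the robot, and variables do not carry over. Pictures are saved under pics/ and viewed, at most 10 in all, crops included, and the job is handed in when it is done.

Besides the shell and the picture viewer there is one more tool, called after ">>>" by a JSON object that holds its "fn" and its "kwargs". step_arm: Moves the arm, as the interface text tells. Its arguments: {"type":"object","properties":{"targets":{"type":"array","items":{"type":"number"}},"grip_force":{"type":"number"}},"required":["targets"]}

```bash
mkdir -p pics; python3 - <<'E'
from workcell import *
import cv2,numpy as np
o=get_obs();print(o['time_s'],o['eef_pos'],o['ee_rot'],o['grip_width'],tip_reach() if callable(tip_reach) else tip_reach)
for n in ('top','side'):
    p,d=capture(n);cv2.imwrite(f'pics/{n}.png',p[...,::-1]);np.savez(f'{n}.npz',p=p,d=d);print(n,camera_info(n))
E
```

```text
0.0 [172.29044042 495.50539539 237.04333404] [ 1.66613885e-01  9.86021914e-01 -7.35959247e-04 -2.40000345e-04] 1.0020277618468119 11.0
top {'fx': 454.14343440780993, 'fy': 454.14343440780993, 'cx': 278.2841901058516, 'cy': 213.9960626946509, 'xyz': array([ 298.60328138,  -19.30572491, 1381.57874592]), 'rotation': array([-0.70229065,  0.7084745 , -0.05449703,  0.04337975])}
side {'fx': 516.529637570874, 'fy': 516.529637570874, 'cx': 286.22612464882354, 'cy': 218.30554519289765, 'xyz': array([  369.96427597, -1180.47138231,   769.69682365]), 'rotation': array([ 0.86705332, -0.04955277,  0.02741558, -0.49498631])}
```

View pics/top.png

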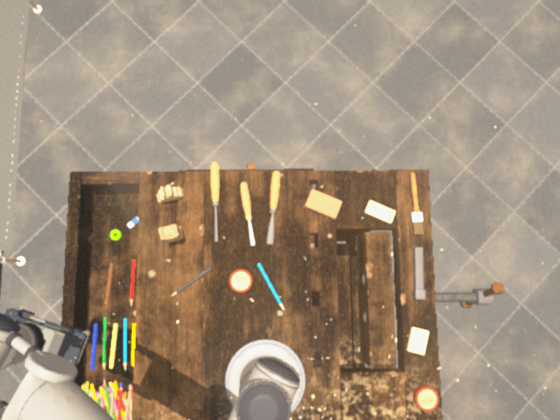

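View pics/side.png

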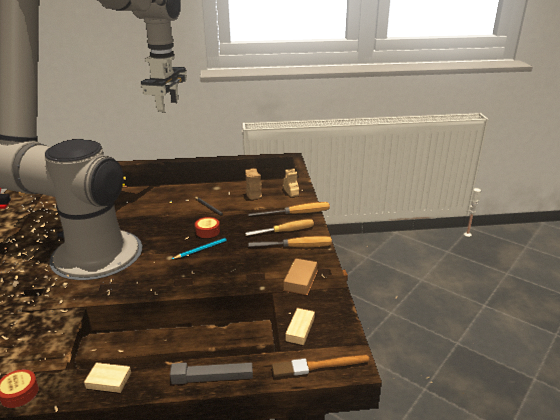

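The top view shows carvings at about (170,192) and (170,232), gouges at (214,200), (248,213) and (274,207), a sanding block at (323,203) and an offcut at (380,211). I'll enlarge the crops to tell them apart.

```bash
python3 - <<'E'
import cv2,numpy as np
a=cv2.imread('pics/top.png')[150:255,150:310];b=cv2.imread('pics/side.png')[155:260,200:360]
cv2.imwrite('pics/c1.png',np.vstack([cv2.resize(x,None,fx=2.85*1.0,fy=2.85,interpolation=3) for x in (a,b)]))
E
```

```text
(no output)
```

View pics/c1.png

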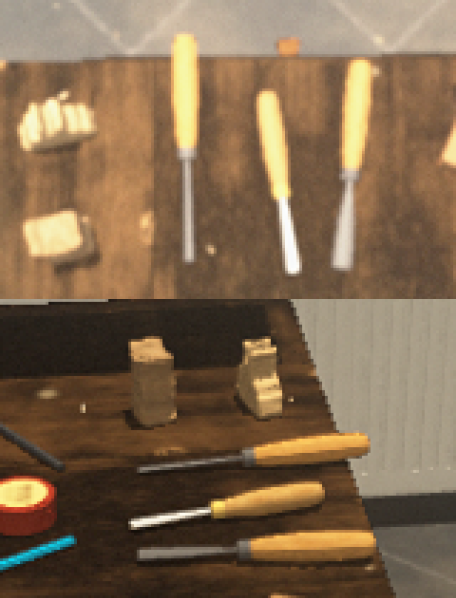

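```bash
cat > h.py <<'E'
import cv2,numpy as np
from scipy.spatial.transform import Rotation as R
from workcell import camera_info
def cloud(n):
    f=np.load(n+'.npz');d=f['d'];c=camera_info(n);v,u=np.mgrid[:420,:560]
    P=np.stack([(u-c['cx'])/c['fx']*d,(v-c['cy'])/c['fy']*d,d],-1)
    return f['p'],P@R.from_quat(c['rotation']).as_matrix().T+c['xyz']
E
python3 - <<'E'
from h import *
p,W=cloud('top')
hsv=cv2.cvtColor(p,cv2.COLOR_RGB2HSV)
m=((W[...,2]>8)&(W[...,2]<110)).astype(np.uint8);m[:160]=0;m[255:]=0;m[:,:150]=0;m[:,402:]=0
n,l,s,c=cv2.connectedComponentsWithStats(m)
for i in range(1,n):
    if s[i,4]<25: continue
    q=W[l==i]; r=cv2.minAreaRect(q[:,:2].astype(np.float32))
    print(c[i].round(),s[i,4],'mean',q.mean(0).round(),'zmax',np.percentile(q[:,2],98).round(),'rect',np.round(r[0]),np.round(r[1]),round(r[2]))
E
```

```text
[215. 183.] 356 mean [585. 150.  23.] zmax 32.0 rect [576. 151.] [150.  25.] 0
[274. 193.] 359 mean [554. -31.  22.] zmax 31.0 rect [537. -27.] [ 28. 172.] 81
[246. 201.] 288 mean [530.  56.  21.] zmax 30.0 rect [521.  54.] [137.  25.] 9
[169. 193.] 333 mean [552. 283.  43.] zmax 77.0 rect [560. 291.] [48. 80.] 16
[323. 203.] 651 mean [ 519. -178.   27.] zmax 33.0 rect [ 521. -179.] [100.  59.] 66
[380. 211.] 396 mean [ 495. -350.   21.] zmax 27.0 rect [ 496. -352.] [86. 42.] 66
[170. 232.] 323 mean [431. 272.  67.] zmax 85.0 rect [434. 275.] [44. 52.] 16
```

The crops show the stepped hare as the farther carving (its ear tips are about 77 mm up by depth) and the owl as the nearer one (about 85 mm). The right-hand gouge has the spreading broad blade, running from (277,171) to (270,245) in the top view. I'll refine the centres with both views.

```bash
python3 - <<'E'
from h import *
from workcell import get_obs
def ray(n,u,v,z):
    c=camera_info(n);d=R.from_quat(c['rotation']).apply([(u-c['cx'])/c['fx'],(v-c['cy'])/c['fy'],1]);return c['xyz']+d*(z-c['xyz'][2])/d[2]
b,e=ray('top',276.7,171,15),ray('top',270,244.7,5);print('gouge',b,e,(b+e)/2,np.linalg.norm(b-e))
b,e=ray('side',331,242.5,15),ray('side',248,244.5,5);print('gouge side',b,e,(b+e)/2,np.linalg.norm(b-e))
for name,x,y,h in (('hare',558,288,10),('sander',521,-179,12),('gouge',530,-27,5)):
  Q=[]
  for n in ('top','side'):
    p,W=cloud(n);rx,ry=(65,65) if name!='gouge' else (150,40)
    m=(abs(W[...,0]-x)<rx)&(abs(W[...,1]-y)<ry)&(W[...,2]>h)&(W[...,2]<110)
    m=cv2.erode(m.astype(np.uint8),np.ones((2,2)))>0
    q=W[m];Q.append(q);r=cv2.minAreaRect(q[:,:2].astype(np.float32));print(name,n,len(q),q.mean(0).round(),np.percentile(q,[2,98],axis=0).round().tolist(),np.round(r[0]),np.round(r[1]),round(r[2]))
  q=np.vstack(Q);r=cv2.minAreaRect(q[:,:2].astype(np.float32));print(' both',np.round(r[0]),np.round(r[1]),round(r[2]))
o=get_obs();print(R.from_quat(o['ee_rot']).as_matrix().round(3))
E
```

```text
gouge [622.75955103 -38.21761978  15.        ] [396.67003977 -15.91142871   5.        ] [509.7147954  -27.06452424  10.        ] 227.40719702784972
gouge side [617.39218928 -50.1090948   15.        ] [397.78710631 -19.08440692   5.        ] [507.5896478  -34.59675086  10.        ] 222.01108919002746
hare top 274 [550. 281.  44.] [[533.0, 251.0, 13.0], [569.0, 315.0, 77.0]] [552. 286.] [30. 74.] 15
hare side 232 [551. 270.  40.] [[532.0, 248.0, 14.0], [570.0, 295.0, 71.0]] [555. 271.] [38. 60.] 18
 both [551. 282.] [38. 82.] 18
sander top 575 [ 518. -180.   28.] [[482.0, -226.0, 22.0], [554.0, -135.0, 33.0]] [ 519. -180.] [97. 56.] 66
sander side 636 [ 517. -194.   25.] [[480.0, -236.0, 14.0], [555.0, -143.0, 29.0]] [ 518. -186.] [98. 55.] 66
 both [ 518. -183.] [102.  57.] 66
gouge top 303 [550. -32.  22.] [[447.0, -48.0, 7.0], [614.0, -19.0, 31.0]] [514. -28.] [ 23. 208.] 84
gouge side 377 [553. -42.  16.] [[459.0, -53.0, 6.0], [615.0, -24.0, 26.0]] [529. -38.] [ 20. 179.] 81
 both [515. -33.] [ 31. 209.] 85
[[-0.944  0.329 -0.001]
 [ 0.329  0.944 -0.001]
 [ 0.    -0.001 -1.   ]]
```

>>> {"fn": "step_arm", "kwargs": {"targets": [0, -15, -3, 0, 0, 0, 0, 0, -50, -9, 0, 0, 0, 0, 0, -95, -17, 0, 0, 0, 0, 0, -140, -25, 0, 0, 0, 0, 0, -185, -33, 0, 0, 0, 0, 0, -230, -41, 0, 0, 0, 0, 0, -275, -49, 0, 0, 0, 0, 0, -320, -57, 0, 0, 0, 0, 0, -360, -64, 0, 0, 0, 0, 0, -390, -69, 0, 0, 0, 0]}}

```text
time_s: 1.1
eef_pos: [520.7, 299.6, 237.3]
ee_rot: [0.168, 0.986, -0.0, 0.0]
ft_force: [-0.3, -0.2, -0.5]
grip_width: 0.181
finger_force: 0.0
```

>>> {"fn": "step_arm", "kwargs": {"targets": [0, -20, -4, 0, 0, 0, 0, 0, -32, -6, 0, 0, 0, 0, 0, -38, -7, 0, 0, 0, 0, 0, -38, -7, 0, 0, 0, 0, 0, -38, -7, 0, 0, 0, 0, 0, -38, -7, 0, 0, 0, 0]}}

```text
time_s: 1.7
eef_pos: [551.0, 284.2, 238.0]
ee_rot: [0.166, 0.986, 0.0, -0.0]
ft_force: [0.1, 0.1, -0.0]
grip_width: 0.004
finger_force: 0.0
```

>>> {"fn": "step_arm", "kwargs": {"targets": [0, -1, 0, 10, 0, 0, 0, 0, -1, 0, 30, 0, 0, 0, 0, -1, 0, 50, 0, 0, 0, 0, -1, 0, 70, 0, 0, 0, 0, -1, 0, 90, 0, 0, 0, 0, -1, 0, 105, 0, 0, 0, 0, -1, 0, 118, 0, 0, 0, 0, -1, 0, 126, 0, 0, 0, 0, -1, 0, 130, 0, 0, 0, 0, -1, 0, 130, 0, 0, 0]}}

```text
time_s: 2.7
eef_pos: [552.6, 283.2, 107.4]
ee_rot: [0.167, 0.986, -0.0, -0.0]
ft_force: [0.1, 0.1, 0.7]
grip_width: 0.004
finger_force: 0.0
```

```bash
python3 - <<'E'
from workcell import *
import cv2,numpy as np
print(get_obs()['eef_pos'])
t,_=capture('top');s,_=capture('side')
f=lambda a:cv2.resize(a[...,::-1],(400,300),interpolation=2)
cv2.imwrite('pics/h.png',np.hstack([f(t[140:260,100:260]),f(s[110:215,200:340])]))
E
```

```text
[552.58213892 283.21044401 107.44405486]
```

View pics/h.png

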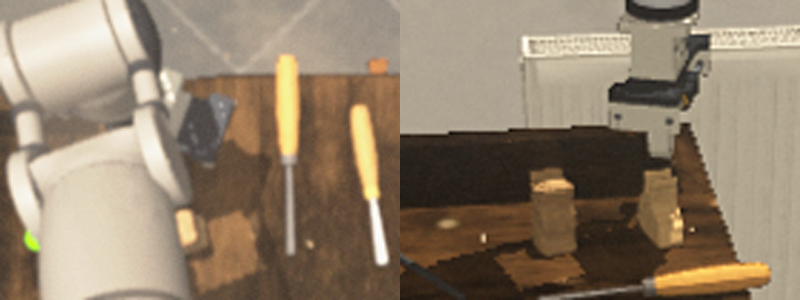

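The side view (right half) shows the closed fingertips directly over the hare at (658,165), clear of it and with no contact force. The owl stands apart at (553,210). I'll hold here, then rise.

>>> {"fn": "step_arm", "kwargs": {"targets": [0, 0, 0, 0, 0, 0, 0, 0, 0, 0, 0, 0, 0, 0, 0, 0, 0, 0, 0, 0, 0, 0, 0, 0, 0, 0, 0, 0, 0, 0, 0, 0, 0, 0, 0, 0, 0, 0, 0, 0, 0, 0, 0, 0, 0, 0, 0, 0, 0, 0, 0, 0, 0, 0, 0, 0, 0, 0, 0, 0, 0, 0, 0, 0, 0, 0, 0, 0, 0, 0]}}

```text
time_s: 3.8
eef_pos: [552.7, 283.1, 107.7]
ee_rot: [0.167, 0.986, 0.0, 0.0]
ft_force: [0.3, -0.3, 0.3]
grip_width: 0.003
finger_force: 0.0
```

>>> {"fn": "step_arm", "kwargs": {"targets": [0, 0, 0, 0, 0, 0, 0, 0, 0, 0, 0, 0, 0, 0, 0, 0, 0, 0, 0, 0, 0, 0, 0, 0, 0, 0, 0, 0, 0, 0, 0, 0, 0, 0, 0, 0, 0, 0, 0, 0, 0, 0, 0, 0, 0, 0, 0, 0, 0, 0, 0, 0, 0, 0, 0, 0, 0, 0, 0, 0, 0, 0, 0, 0, 0, 0, 0, 0, 0, 0]}}

```text
time_s: 4.8
eef_pos: [552.7, 283.1, 107.7]
ee_rot: [0.167, 0.986, 0.0, -0.0]
ft_force: [0.4, -0.1, -0.0]
grip_width: 0.006
finger_force: 0.0
```

>>> {"fn": "step_arm", "kwargs": {"targets": [0, 0, 0, 0, 0, 0, 0, 0, 0, 0, 0, 0, 0, 0, 0, 0, 0, 0, 0, 0, 0, 0, 0, 0, 0, 0, 0, 0, 0, 0, 0, 0, 0, 0, 0, 0, 0, 0, 0, 0, 0, 0, 0, 0, 0, 0, 0, 0, 0, 0, 0, 0, 0, 0, 0, 0, 0, 0, 0, 0, 0, 0, 0, 0, 0, 0, 0, 0, 0, 0]}}

```text
time_s: 5.8
eef_pos: [552.7, 283.2, 107.7]
ee_rot: [0.167, 0.986, 0.0, 0.0]
ft_force: [0.7, 0.4, -0.2]
grip_width: 0.007
finger_force: 0.0
```

>>> {"fn": "step_arm", "kwargs": {"targets": [0, 0, 0, -8, 0, 0, 0, 0, 0, 0, -25, 0, 0, 0, 0, 0, 0, -45, 0, 0, 0, 0, 0, 0, -65, 0, 0, 0, 0, 0, 0, -85, 0, 0, 0, 0, 0, 0, -105, 0, 0, 0, 0, 0, 0, -125, 0, 0, 0, 0, 0, 0, -140, 0, 0, 0, 0, 0, 0, -148, 0, 0, 0, 0, 0, 0, -150, 0, 0, 0]}}

```text
time_s: 6.8
eef_pos: [553.0, 283.2, 259.0]
ee_rot: [0.167, 0.986, 0.001, 0.001]
ft_force: [-0.1, -0.3, -0.1]
grip_width: 0.005
finger_force: 0.0
```

>>> {"fn": "step_arm", "kwargs": {"targets": [0, -2, -10, 0, 0, 0, 0, 0, -8, -40, 0, 0, 0, 0, 0, -16, -80, 0, 0, 0, 0, 0, -24, -120, 0, 0, 0, 0, 0, -32, -160, 0, 0, 0, 0, 0, -41, -200, 0, 0, 0, 0, 0, -49, -240, 0, 0, 0, 0, 0, -56, -275, 0, 0, 0, 0, 0, -61, -300, 0, 0, 0, 0, 0, -63, -310, 0, 0, 0, 0]}}

```text
time_s: 7.8
eef_pos: [509.2, -32.8, 256.9]
ee_rot: [0.168, 0.986, -0.0, -0.001]
ft_force: [-0.9, -0.5, 0.5]
grip_width: 0.005
finger_force: 0.0
```

>>> {"fn": "step_arm", "kwargs": {"targets": [0, 0, 0, 10, 0, 0, 0, 0, 0, 0, 30, 0, 0, 0, 0, 0, 0, 60, 0, 0, 0, 0, 0, 0, 90, 0, 0, 0, 0, 0, 0, 120, 0, 0, 0, 0, 0, 0, 145, 0, 0, 0, 0, 0, 0, 167, 0, 0, 0, 0, 0, 0, 183, 0, 0, 0, 0, 0, 0, 192, 0, 0, 0, 0, 0, 0, 196, 0, 0, 0]}}

```text
time_s: 8.8
eef_pos: [509.7, -29.2, 60.4]
ee_rot: [0.166, 0.986, 0.0, -0.001]
ft_force: [-0.2, -0.5, -0.2]
grip_width: 0.007
finger_force: 0.0
```

```bash
python3 - <<'E'
from workcell import *
import cv2,numpy as np
print(get_obs()['eef_pos'])
t,_=capture('top');s,_=capture('side')
f=lambda a:cv2.resize(a[...,::-1],(400,300),interpolation=2)
cv2.imwrite('pics/g.png',np.hstack([f(t[150:270,200:360]),f(s[150:270,200:360])]))
E
```

```text
[509.66874247 -29.20674191  60.43513555]
```

View pics/g.png

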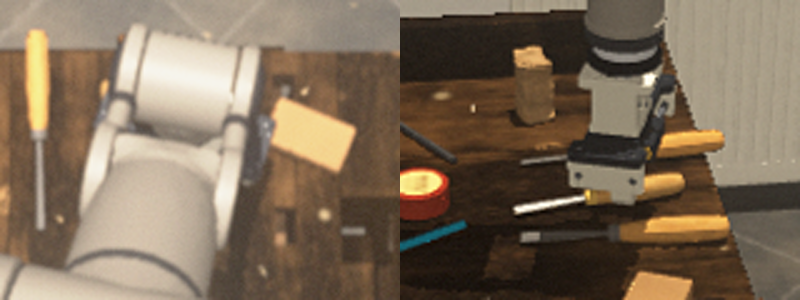

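The side view shows the fingertips at (622,200), just above the blade/handle junction of the broad gouge at (615,230), with a small gap and no contact. Holding.

>>> {"fn": "step_arm", "kwargs": {"targets": [0, 0, 0, 0, 0, 0, 0, 0, 0, 0, 0, 0, 0, 0, 0, 0, 0, 0, 0, 0, 0, 0, 0, 0, 0, 0, 0, 0, 0, 0, 0, 0, 0, 0, 0, 0, 0, 0, 0, 0, 0, 0, 0, 0, 0, 0, 0, 0, 0, 0, 0, 0, 0, 0, 0, 0, 0, 0, 0, 0, 0, 0, 0, 0, 0, 0, 0, 0, 0, 0]}}

```text
time_s: 9.9
eef_pos: [510.3, -30.4, 61.7]
ee_rot: [0.167, 0.986, 0.0, -0.0]
ft_force: [-0.1, -0.1, 0.1]
grip_width: 0.005
finger_force: 0.0
```

>>> {"fn": "step_arm", "kwargs": {"targets": [0, 0, 0, 0, 0, 0, 0, 0, 0, 0, 0, 0, 0, 0, 0, 0, 0, 0, 0, 0, 0, 0, 0, 0, 0, 0, 0, 0, 0, 0, 0, 0, 0, 0, 0, 0, 0, 0, 0, 0, 0, 0, 0, 0, 0, 0, 0, 0, 0, 0, 0, 0, 0, 0, 0, 0, 0, 0, 0, 0, 0, 0, 0, 0, 0, 0, 0, 0, 0, 0]}}

```text
time_s: 10.9
eef_pos: [510.3, -30.3, 61.7]
ee_rot: [0.167, 0.986, 0.0, 0.0]
ft_force: [0.1, 0.7, -0.5]
grip_width: 0.005
finger_force: 0.0
```

>>> {"fn": "step_arm", "kwargs": {"targets": [0, 0, 0, 0, 0, 0, 0, 0, 0, 0, 0, 0, 0, 0, 0, 0, 0, 0, 0, 0, 0, 0, 0, 0, 0, 0, 0, 0, 0, 0, 0, 0, 0, 0, 0, 0, 0, 0, 0, 0, 0, 0, 0, 0, 0, 0, 0, 0, 0, 0, 0, 0, 0, 0, 0, 0, 0, 0, 0, 0, 0, 0, 0, 0, 0, 0, 0, 0, 0, 0]}}

```text
time_s: 11.9
eef_pos: [510.4, -30.3, 61.7]
ee_rot: [0.167, 0.986, 0.0, 0.0]
ft_force: [1.1, 0.5, -0.2]
grip_width: 0.007
finger_force: 0.0
```

>>> {"fn": "step_arm", "kwargs": {"targets": [0, 0, 0, -10, 0, 0, 0, 0, 0, 0, -30, 0, 0, 0, 0, 0, 0, -60, 0, 0, 0, 0, 0, 0, -90, 0, 0, 0, 0, 0, 0, -120, 0, 0, 0, 0, 0, 0, -145, 0, 0, 0, 0, 0, 0, -167, 0, 0, 0, 0, 0, 0, -183, 0, 0, 0, 0, 0, 0, -192, 0, 0, 0, 0, 0, 0, -196, 0, 0, 0]}}

```text
time_s: 12.9
eef_pos: [510.5, -30.4, 258.9]
ee_rot: [0.167, 0.986, 0.0, 0.001]
ft_force: [-0.6, -0.6, -0.2]
grip_width: 0.006
finger_force: 0.0
```

>>> {"fn": "step_arm", "kwargs": {"targets": [0, -3, -7, 0, 0, 0, 0, 0, -9, -22, 0, 0, 0, 0, 0, -17, -42, 0, 0, 0, 0, 0, -26, -64, 0, 0, 0, 0, 0, -35, -86, 0, 0, 0, 0, 0, -44, -107, 0, 0, 0, 0, 0, -51, -124, 0, 0, 0, 0, 0, -56, -136, 0, 0, 0, 0, 0, -58, -142, 0, 0, 0, 0, 0, -58, -142, 0, 0, 0, 0]}}

```text
time_s: 13.9
eef_pos: [518.2, -184.0, 257.1]
ee_rot: [0.167, 0.986, 0.0, -0.001]
ft_force: [0.5, 0.4, -0.0]
grip_width: 0.005
finger_force: 0.0
```

>>> {"fn": "step_arm", "kwargs": {"targets": [0, 0, 0, 10, 0, 0, 0, 0, 0, 0, 30, 0, 0, 0, 0, 0, 0, 60, 0, 0, 0, 0, 0, 0, 90, 0, 0, 0, 0, 0, 0, 120, 0, 0, 0, 0, 0, 0, 145, 0, 0, 0, 0, 0, 0, 167, 0, 0, 0, 0, 0, 0, 183, 0, 0, 0, 0, 0, 0, 192, 0, 0, 0, 0, 0, 0, 196, 0, 0, 0]}}

```text
time_s: 14.9
eef_pos: [518.0, -182.6, 60.7]
ee_rot: [0.166, 0.986, 0.0, -0.001]
ft_force: [-0.3, -0.2, -0.1]
grip_width: 0.001
finger_force: 0.0
```

>>> {"fn": "step_arm", "kwargs": {"targets": [0, 0, 0, 0, 0, 0, 0, 0, 0, 0, 0, 0, 0, 0, 0, 0, 0, 0, 0, 0, 0, 0, 0, 0, 0, 0, 0, 0, 0, 0, 0, 0, 0, 0, 0, 0, 0, 0, 0, 0, 0, 0, 0, 0, 0, 0, 0, 0, 0, 0, 0, 0, 0, 0, 0, 0, 0, 0, 0, 0, 0, 0, 0, 0, 0, 0, 0, 0, 0, 0]}}

```text
time_s: 15.9
eef_pos: [518.5, -183.5, 61.7]
ee_rot: [0.167, 0.986, 0.0, 0.0]
ft_force: [-0.3, -0.9, 0.5]
grip_width: 0.01
finger_force: 0.0
```

```bash
python3 - <<'E'
from workcell import *
import cv2,numpy as np
print(get_obs()['eef_pos'])
s,_=capture('side')
cv2.imwrite('pics/s.png',cv2.resize(s[170:320,200:400,::-1],(600,450)))
E
```

```text
[ 518.48326474 -183.51058994   61.67705   ]
```

View pics/s.png

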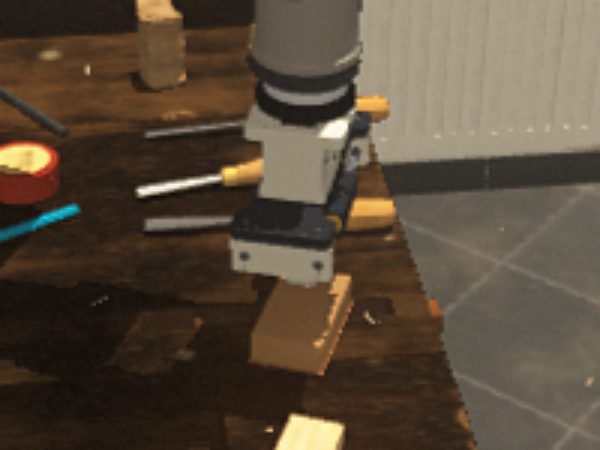

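The block's top is at about crop (305,305), with the gripper just above it. I'll check the projected tip and block positions numerically.

```bash
python3 - <<'E'
from h import *
from workcell import *
s,d=capture('side');np.savez('side.npz',p=s,d=d)
c=camera_info('side');Rm=R.from_quat(c['rotation'])
for P in ([518.5,-183.5,50.7],[518,-183,28],[518.5,-183.5,116]):
    q=Rm.inv().apply(np.array(P)-c['xyz']);u,v=q[0]/q[2]*c['fx']+c['cx'],q[1]/q[2]*c['fy']+c['cy'];print(P,'full',round(u),round(v),'crop',round((u-200)*3),round((v-170)*3))
p,W=cloud('side')
m=(abs(W[...,0]-518)<70)&(abs(W[...,1]+183)<70)
for z in range(15,150,10):
    k=m&(W[...,2]>=z)&(W[...,2]<z+10)
    if k.sum()>3:print(z,k.sum(),W[k][:,:2].min(0).round(),W[k][:,:2].max(0).round())
E
```

```text
[518.5, -183.5, 50.7] full 301 263 crop 304 279
[518, -183, 28] full 301 271 crop 303 302
[518.5, -183.5, 116] full 302 240 crop 305 210
15 224 [ 473. -240.] [ 564. -144.]
25 393 [ 473. -239.] [ 560. -142.]
45 7 [ 505. -193.] [ 526. -188.]
55 12 [ 504. -202.] [ 523. -193.]
115 26 [ 459. -253.] [ 577. -114.]
125 73 [ 459. -253.] [ 577. -116.]
135 121 [ 473. -226.] [ 580. -113.]
145 44 [ 455. -252.] [ 579. -116.]
```

Depth puts the fingertips at about z = 50 over the block centre, so the gap is about 22 mm. I'll hold, then rise.

>>> {"fn": "step_arm", "kwargs": {"targets": [0, 0, 0, 0, 0, 0, 0, 0, 0, 0, 0, 0, 0, 0, 0, 0, 0, 0, 0, 0, 0, 0, 0, 0, 0, 0, 0, 0, 0, 0, 0, 0, 0, 0, 0, 0, 0, 0, 0, 0, 0, 0, 0, 0, 0, 0, 0, 0, 0, 0, 0, 0, 0, 0, 0, 0, 0, 0, 0, 0, 0, 0, 0, 0, 0, 0, 0, 0, 0, 0]}}

```text
time_s: 17.0
eef_pos: [518.5, -183.5, 61.7]
ee_rot: [0.167, 0.986, 0.0, -0.0]
ft_force: [-0.1, -0.2, -0.4]
grip_width: 0.006
finger_force: 0.0
```

>>> {"fn": "step_arm", "kwargs": {"targets": [0, 0, 0, 0, 0, 0, 0, 0, 0, 0, 0, 0, 0, 0, 0, 0, 0, 0, 0, 0, 0, 0, 0, 0, 0, 0, 0, 0, 0, 0, 0, 0, 0, 0, 0, 0, 0, 0, 0, 0, 0, 0, 0, 0, 0, 0, 0, 0, 0, 0, 0, 0, 0, 0, 0, 0, 0, 0, 0, 0, 0, 0, 0, 0, 0, 0, 0, 0, 0, 0]}}

```text
time_s: 18.0
eef_pos: [518.5, -183.5, 61.7]
ee_rot: [0.167, 0.986, 0.0, 0.0]
ft_force: [-0.4, 0.4, 0.0]
grip_width: 0.004
finger_force: 0.0
```

>>> {"fn": "step_arm", "kwargs": {"targets": [0, 0, 0, -10, 0, 0, 0, 0, 0, 0, -30, 0, 0, 0, 0, 0, 0, -60, 0, 0, 0, 0, 0, 0, -90, 0, 0, 0, 0, 0, 0, -120, 0, 0, 0, 0, 0, 0, -150, 0, 0, 0, 0, 0, 0, -180, 0, 0, 0, 0, 0, 0, -205, 0, 0, 0, 0, 0, 0, -220, 0, 0, 0, 0, 0, 0, -225, 0, 0, 0]}}

```text
time_s: 19.0
eef_pos: [518.9, -183.7, 289.4]
ee_rot: [0.167, 0.986, -0.001, 0.002]
ft_force: [0.4, -0.3, 0.4]
grip_width: 0.005
finger_force: 0.0
```

>>> {"fn": "step_arm", "kwargs": {"targets": [0, 0, 0, 0, 0, 0, 0, 0, 0, 0, 0, 0, 0, 0, 0, 0, 0, 0, 0, 0, 0, 0, 0, 0, 0, 0, 0, 0, 0, 0, 0, 0, 0, 0, 0, 0]}}

```text
invalid input
```

```bash
python3 -c "
from workcell import *
o=get_obs();print(o['eef_pos'],o['time_s']);print(close_job() if o['eef_pos'][2]>240 else 'low')"
```

```text
[ 518.93831194 -183.73149052  289.39077568] 19.0
the job is handed in; nothing more can be done
None
```

I pointed at the hare, the broad gouge and the sanding block in that order, about 3 s each at an estimated 22 mm above, with no contact force in any reading; the job was handed in at 19 s with the fingertips about 28 cm up (a last settling move was refused as invalid, so it went in without that pause).

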